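Index the test-bar carousel and feed the blue bar

ROBOT

A 6-joint arm with a two-finger parallel gripper is mounted at the origin on the work surface. World frame = base frame: x ahead of the robot, y to its left, z up, the work surface at z = 0. Lengths are in m, angles in rad, forces in N, time in s.
With the tool pointing down it reaches from about 0.35 to 0.975 m from the base axis. Payload 4.9 kg.
Tool frame: the origin (TCP) lies between the finger pads; the fingertips stand 19 mm ahead of it and the grasp point (between the pads) is the TCP; z points along the fingers, y is the line along which they close (so a half turn about z gives the same grasp; the last joint's range is limited). The gripper opens to 85 mm and grips with 20 to 120 N. Pads are 22 mm wide; open, the fingers measure 114 mm over their backs; the gripper's body (76 mm by 85 mm) begins 54 mm behind the grasp point. The pads swing forward as they close: fully open they stand 13 mm farther back than shut.
Start: joints at [-1.294, 0.053, 1.613, -0, 1.476, -0.119], TCP at [0.241, -0.577, 0.211] pointing down, gripper open.
Joint ranges: [-3.01, 3.01], [-1.01, 2.22], [0.06, 2.58], [-1.02, 4.17], [0.09, 2.62], [-3.14, 3.14]. Speed limits (rad/s): [2.57, 2.57, 3.14, 3.14, 3.14, 3.14].

INTERFACE

Orientations are given as a rotation vector (axis times angle).
In Python, from station import ctrl gives the robot as it stands. The module is installed in compiled form; this text tells all that it offers.
- The arm moves only by the tool servo_tool, never from a script. Its argument "increments" is a list that holds one entry, the list of rows, each a list of 5 numbers: the finger opening in cm, from 0 to 8.54, then the shift along the tool's x, y, z in cm, then the turn about the tool's z in degrees. A call has 1 to 5 rows; each row is the pose to reach, as a shift and turn from the pose commanded when the call began, along the tool's axes at that moment; what a row does not reach only later rows make up. A row lasts 1/10 s, in which the tool goes at most 50 mm and 8.59 degrees, less where a joint would pass 70% of its speed; a pose out of reach is approached as far as the arm can. A call with a gripper value outside its range is refused whole. The fingers move at their own pace and stop on an object; "newtons" is the grip in N (left out, the last holds). Time passes only in rows, so rows that repeat a pose let the fingers close. It gives the time, the measured TCP pose, the force, the opening and the grip force at its end, in the units of the state.
- ctrl.get_obs(): the state, without advancing time (a new reading comes with each control period).
- ctrl.get_image(name): name is "side" or "top" or "wrist"; returns a dict with "img" (480x640x3 uint8, red, green, blue), "fx", "fy", "cx", "cy" (pixels), "rvec" (rotation vector, rad) and "tvec" (3), from world to camera coordinates, as OpenCV has them; the wrist camera has in their place "mount" (4x4, takes a point from camera to tool coordinates, whose origin is the TCP and whose axes are the flange's). Camera axes: x right, y down, z forward; pixel columns grow to the right and rows downward; lengths in m; the calibration is good to about 2 mm. A picture is of the moment at which its call begins: read the wrist's pose just before it. There is no depth.
- ctrl.finish_job(): hands the job in; it is judged then, once.
The state is a dict: "t": time; "q": joint angles; "dq": joint speeds; "effort": joint torques, N m; "tool_pos": TCP position; "tool_rot": TCP orientation; "contact_force": force on the tool from outside, world axes, zero at the start; "wrist_torque": the same for the moment, N m; "opening": finger opening in m; "grip_force": force on a finger pad.
Only numpy, scipy, OpenCV 4.12 (cv2) and the standard library are available. Lean on these libraries where they do the work, as an engineer would, in place of code of your own. Each camera call takes 0.05 s, during which the arm holds its last target. There are 200 camera calls.

TASK

Pump the wooden ratchet handle back and forth, one tooth a stroke, until the blue pocket of the carousel stands under the chute's outlet, and bring the handle back to its rest stop; turn the carousel with the handle only. Then drop the blue test bar lengthwise into the top of the chute, so that it slides down into the blue pocket. Leave the other bars and the studio things where they are.

Things in the scene. Friction and masses are not known exactly. Their poses are not given: they have to be found in the camera images.
- indexer: fixed indexing machine; origin on the table under the carousel's upright axis, z up. Dark round foot 300 mm across, 10 mm thick. Chute on its +y side, pump lever on its -y side. Under the tray a steel rim of 24 saw teeth, 276 mm across, 26 to 36 mm above the table, in which the pawls catch
- pump_lever (a joint): lever angle about the indexer's axis: 0 at its rest stop, 0.33 rad at its far stop, anticlockwise from above. At rest it points 1.731 rad clockwise from the indexer's +x. No spring; friction of about 2 N at the handle; stays where left. Going from below 0.02 to above 0.30 drives the carousel one tooth; coming back, the pawl clicks over the next tooth and the carousel stays
- handle_grip (a point): on the axis of the lever's wooden handle, 112 mm above the table: an upright round grip, 26 mm in diameter, from 76 to 136 mm above the table, 190 mm from the indexer's axis. It travels 63 mm between the stops
- carousel (a joint): carousel angle, anticlockwise from above; 0 when the blue pocket is right under the outlet. Starts at -1.53 to -0.58 rad and only goes forward. A tooth is 0.2618 rad. The first stroke may be part of a tooth; every full stroke ends within about 0.02 rad of a whole number of teeth, so 0 is reached after three to six strokes
- tray: white tray of eight pockets on the carousel, 236 mm across; origin on the axis at its underside, 37 mm above the table. Its walls reach 87 mm above the table, the hub (60 mm across) 134 mm. Turn it with the handle, not by touching it
- blue_pocket (a point): middle of the floor of the pocket with the blue floor and blue mark on its outer wall; 78 mm from the carousel's axis, 43 mm above the table. The pocket is a 45 degree wedge, 84 mm long from hub to outer wall, 44 mm deep
- under_outlet (a point): fixed point below the chute's outlet, level with the pocket floors, 78 mm from the carousel's axis on the indexer's +y side: where the blue pocket must stand
- chute: fixed aluminium channel, 35 degrees down to the tray. Origin on its floor at the place to drop, 195 mm above the table; y uphill along it, z off its floor. Inside 32 mm wide, walls 20 mm high; end wall 33 mm uphill, outlet 167 mm downhill, bridge 110 mm downhill leaving 44 mm. A bar goes in only lengthwise (its x along this y, either end first), best let go tilted alike within 12 mm of the floor
- blue_bar: blue-glazed test bar with one bare clay end, 54 mm long (x) by 22 by 22 mm, about 50 g, slippery, lying on the table; origin in the middle of its underside. In the chute it slides down by its own weight
- blue_bar_center (a point): middle of the blue bar
- green_bar: a test bar like the blue one, sage-green glaze; leave it
- rust_bar: a test bar like the blue one, rust-red glaze; leave it
- figurine: unfired grey clay figure, a cone 92 mm across at the foot and about 190 mm tall, standing; origin under its foot
- spray_bottle: clear water sprayer with a white head, 64 mm across, 190 mm tall, standing; origin under its foot
- slip_bowl: white bowl, 130 mm across, 60 mm tall; origin under its foot
- glaze_pot: small terracotta bowl, 96 mm across, 55 mm tall; origin under its foot
- glaze_jar: jar with a green cap, 60 mm across, 75 mm tall; origin under its foot
- brush: flat glaze brush, 200 mm long, 20 mm thick, lying along its x
- trimmer: trimming tool with a green grip, 170 mm long, lying along its x

How it is judged:
On the way, in this order (a step that is already met when the one before it is completed fails the run):
1. the blue pocket has been pumped under the chute's outlet and the handle is back at its rest stop (horizontal distance between blue_pocket and under_outlet below 0.01 m and value of joint pump_lever below 0.05 rad), for 0.2 s.
2. the blue bar, let go, lies lengthwise in the chute's channel (x of blue_bar_center in the frame of chute between -0.01 and 0.01 m and z of blue_bar_center in the frame of chute between 0 and 0.03 m and y of blue_bar_center in the frame of chute between -0.167 and 0.03 m and angle between the x axis of blue_bar and the y axis of chute, either way round below 0.5 rad and contact force between the fingers and blue_bar below 0.1 N), for 0.04 s.
At the end, for the whole second after the job is handed in: the blue pocket's middle stands within 10 mm of the point under the outlet, the handle is within 0.05 rad of its rest stop, and the blue bar rests in the blue pocket (its middle within 42 mm of the pocket's middle and less than 40 mm above its floor), let go (all of step 1 and horizontal distance between blue_bar_center and blue_pocket below 0.042 m and z of blue_bar_center in the frame of blue_pocket between 0 and 0.04 m and linear speed of blue_bar below 0.03 m/s and velocity of joint carousel below 0.05 rad/s); the robot touches nothing.
It fails at once if the tray is touched by the robot instead of being turned with the handle (contact force between any of the fingers, the arm and tray above 1.5 N).
It fails at once if another test bar is shifted more than 25 mm (distance of any of green_bar, rust_bar from where it was at the start of the episode above 0.025 m).
It fails at once if a studio thing is shifted or knocked over (moved more than 25 mm) (distance of any of figurine, spray_bottle, slip_bowl, glaze_pot, glaze_jar, brush, trimmer from where it was at the start of the episode above 0.025 m).
It fails at once if the figurine or the sprayer is tipped (angle between any of figurine, spray_bottle's own z axis and vertical above 0.3 rad).
It also fails if it takes over 72 s, if anything falls off the work surface, if the arm or the gripper's body presses on something with over 40 N, if the wrist force passes 120 N, or if a joint passes its speed limit or range.

## Working session

There is one attempt and no reset: what is moved stays moved. The work goes in short steps, Python scripts to look and compute and a tool call to move; the robot and the scene stay as the last step left them, time stands still between calls to the robot, and variables do not carry over. Pictures are saved under pics/ and viewed, at most 10 in all, crops included, and the job is handed in when it is done.

Besides the shell and the picture viewer there is one more tool, called after "Request:" as name(argument=value, ...), one argument or row to a line, values as JSON. servo_tool: Moves the arm, as the interface text tells. Its arguments: {"type":"object","properties":{"increments":{"type":"array"},"newtons":{"type":"number"}},"required":["increments"]}

```bash
mkdir -p pics
cat > h.py <<'E'
import numpy as np, cv2
from station import ctrl
from scipy.spatial.transform import Rotation as R
def cam(n):
    o=ctrl.get_obs(); d=ctrl.get_image(n)
    if n=="wrist":
        T=np.eye(4);T[:3,:3]=R.from_rotvec(o["tool_rot"]).as_matrix();T[:3,3]=o["tool_pos"]
        M=T@np.array(d["mount"]); d["C"]=M[:3,3]; d["Rw"]=M[:3,:3]
    else:
        Rm=R.from_rotvec(d["rvec"]).as_matrix(); d["Rw"]=Rm.T; d["C"]=-Rm.T@np.array(d["tvec"])
    return d
def ray(d,u,v):
    return d["Rw"]@np.array([(u-d["cx"])/d["fx"],(v-d["cy"])/d["fy"],1])
def onz(d,u,v,z):
    r=ray(d,u,v); return d["C"]+r*(z-d["C"][2])/r[2]
def proj(d,p):
    c=d["Rw"].T@(np.array(p)-d["C"]); return c[0]/c[2]*d["fx"]+d["cx"],c[1]/c[2]*d["fy"]+d["cy"]
def save(d,n): cv2.imwrite("pics/"+n,d["img"][:,:,::-1])
E
python3 - <<'E'
from h import *
import pickle
for n in("top","side"):
    d=cam(n); save(d,n+"0.png"); print(n,d["C"],d["fx"],d["Rw"].round(2).tolist()); pickle.dump(d,open(n+".pkl","wb"))
E
```

```text
top [0.34338289 0.01586734 1.30921115] 435.7869914715503 [[-0.02, -0.99, 0.16], [-1.0, 0.02, 0.01], [-0.02, -0.16, -0.99]]
side [0.46124683 1.06370642 1.21899374] 581.933725300818 [[-1.0, -0.05, 0.05], [-0.07, 0.72, -0.69], [-0.0, -0.69, -0.73]]
```

View pics/top0.png

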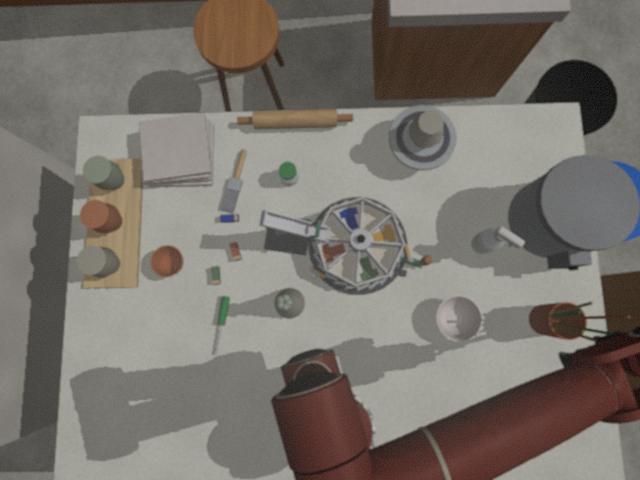

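View pics/side0.png

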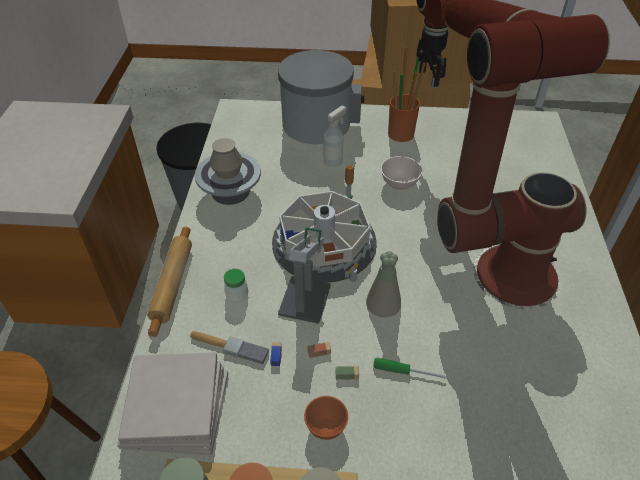

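Run:
```python
from h import *
import pickle
d=pickle.load(open("top.pkl","rb")); s=pickle.load(open("side.pkl","rb"))
a=cv2.resize(d["img"][175:305,200:450],None,fx=3.2,fy=3.2,interpolation=cv2.INTER_CUBIC)
cv2.imwrite("pics/c1.png",a[:,:,::-1])
b=cv2.resize(s["img"][155:385,230:450],None,fx=2.6,fy=2.6,interpolation=cv2.INTER_CUBIC)
cv2.imwrite("pics/c2.png",b[:,:,::-1])
for nm,dd in(("top",d),("side",s)):
    hsv=cv2.cvtColor(dd["img"],cv2.COLOR_RGB2HSV)
    for cn,lo,hi in(("blue",(108,110,40),(130,255,255)),("wood",(5,90,60),(18,255,255))):
        m=cv2.inRange(hsv,lo,hi); n,_,st,ce=cv2.connectedComponentsWithStats(m)
        for i in range(1,n):
            if 15<st[i,4]<600 and 150<ce[i,1]<400 and 190<ce[i,0]<450: print(nm,cn,st[i],ce[i].round(1))
```

```text
top blue [341 210   9   7  38] [344.3 213.4]
top blue [221 215  12   6  58] [226.8 217.8]
top wood [382 228  12   7  21] [387.9 230.9]
top wood [231 244   8  12  66] [234.4 249.9]
top wood [323 245  21  16 174] [331.6 251.3]
top wood [424 256   8   8  45] [427.8 259.3]
top wood [316 353  22  20 119] [328.5 361.3]
side blue [286 231  11   9  48] [289.5 233.6]
side blue [271 346  10  20 167] [275.1 355.8]
side wood [345 165   9  20 144] [349.1 174.3]
side wood [323 243  12   9  83] [328.6 246.8]
side wood [325 253  18   8  96] [333.6 256.7]
side wood [191 331  36  16 247] [207.6 338.6]
side wood [312 343  15  12 124] [319.9 348.2]
```

View pics/c1.png

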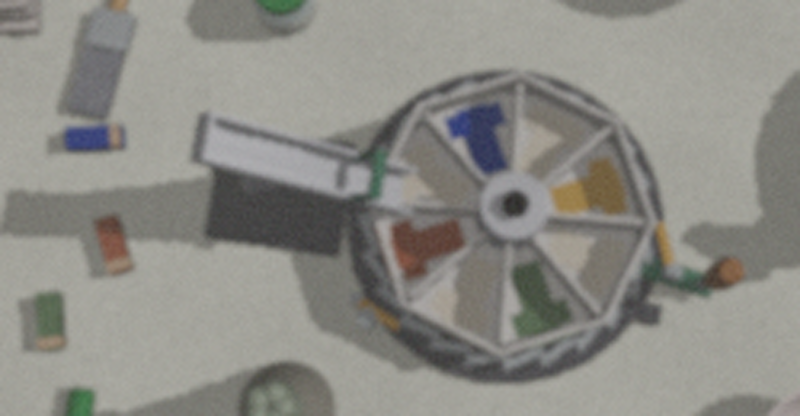

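View pics/c2.png

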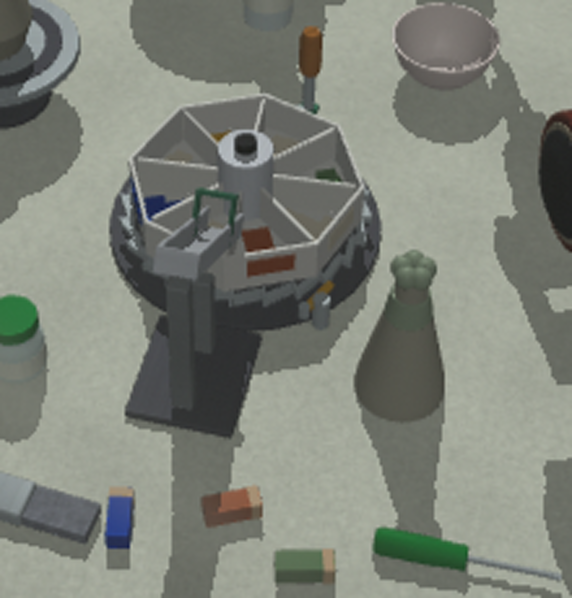

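```bash
cat >> h.py <<'E'
def tri(a,pa,b,pb):
    ra,rb=ray(a,*pa),ray(b,*pb); A=np.stack([ra,-rb],1)
    k=np.linalg.lstsq(A,b["C"]-a["C"],rcond=None)[0]
    p,q=a["C"]+k[0]*ra,b["C"]+k[1]*rb
    return (p+q)/2,np.linalg.norm(p-q)
E
python3 - <<'E'
from h import *
import pickle
d=pickle.load(open("top.pkl","rb")); s=pickle.load(open("side.pkl","rb"))
np.set_printoptions(precision=4,suppress=True)
hub=(200+515/3.2,175+204/3.2); hs=(230+246/2.6,155+143/2.6)
print("hub",tri(d,hub,s,hs),onz(d,*hub,.14))
hh=(200+735/3.2,175+271/3.2); 
print("handle",tri(d,hh,s,(349.5,166.5)),onz(d,*hh,.136), onz(s,349.1,174.3,.112),onz(d,427.8,259.3,.12))
for z in (0.01,0.03): # foot/rim circle fit from extreme px: left350 right658 top72 bottom380
    print("foot",[onz(d,200+u/3.2,175+v/3.2,z)[:2] for u,v in((350,232),(660,232),(515,70),(510,382))])
# tray outer corners at .087
for u,v in((519,76),(612,125),(658,222),(600,315),(503,350),(405,300),(430,115)): print(onz(d,200+u/3.2,175+v/3.2,.087)[:2])
print("chute end corners",onz(d,200+208/3.2,175+114/3.2,.23),onz(d,200+198/3.2,175+160/3.2,.23))
print("bar blue",onz(d,200+94/3.2,175+138/3.2,.022),[onz(d,200+u/3.2,175+v/3.2,.022)[:2] for u,v in((66,139),(124,137))])
print("bar side", [onz(s,230+u/2.6,155+v/2.6,.022)[:2] for u,v in((120,494),(120,530))])
print("blue mark", onz(d,344.3,213.4,.087))
for n,p in (("rust",(115,245)),("green",(50,320)),("jar",(282,8)),("brushtip",(85,110))): print(n,onz(d,200+p[0]/3.2,175+p[1]/3.2,.022))
print("fig",onz(d,288,303,.19),"spray",onz(d,510,237,.19),"bowl",onz(d,459,319,.06))
E
```

```text
hub (array([ 0.5311, -0.0839,  0.1258]), np.float64(0.0007208329406643186)) [ 0.5292 -0.0827  0.14  ]
handle (array([ 0.4697, -0.2672,  0.1313]), np.float64(0.0006204876049426571)) [ 0.4689 -0.266   0.136 ] [ 0.47   -0.2549  0.112 ] [ 0.4717 -0.2648  0.12  ]
foot [array([0.5265, 0.0622]), array([ 0.5205, -0.2285]), array([ 0.6797, -0.0981]), array([ 0.3836, -0.0835])]
foot [array([0.5237, 0.0615]), array([ 0.5177, -0.2247]), array([ 0.6745, -0.0963]), array([ 0.383 , -0.0819])]
[ 0.6541 -0.0947]
[ 0.6073 -0.1761]
[ 0.5189 -0.2127]
[ 0.4379 -0.1581]
[ 0.409  -0.0724]
[0.4544 0.0121]
[ 0.62   -0.0139]
chute end corners [0.5924 0.1657 0.23  ] [0.5554 0.1736 0.23  ]
bar blue [0.6196 0.3026 0.022 ] [array([0.6192, 0.3292]), array([0.62  , 0.2741])]
bar side [array([0.6232, 0.2883]), array([0.6184, 0.3268])]
blue mark [ 0.6122 -0.0421  0.087 ]
rust [0.5172 0.2815 0.022 ]
green [0.4483 0.3412 0.022 ]
jar [0.7427 0.1236 0.022 ]
brushtip [0.6469 0.3115 0.022 ]
fig [0.3597 0.1124 0.19  ] spray [ 0.5177 -0.4629  0.19  ] bowl [ 0.3082 -0.3564  0.06  ]
```

```bash
cat >> h.py <<'E'
np.set_printoptions(precision=4,suppress=True)
def plan(p,ydir=None):
    o=ctrl.get_obs(); Rm=R.from_rotvec(o["tool_rot"]).as_matrix()
    print("t",o["t"],"tcp",o["tool_pos"],"q6",o["q"][5],"\n",Rm)
    print("shift cm",Rm.T@(np.array(p)-o["tool_pos"])*100)
    if ydir is not None:
        l=Rm.T@np.array([np.cos(ydir),np.sin(ydir),0]); a=np.degrees(np.arctan2(-l[0],l[1])); print("turn",(a+90)%180-90)
E
python3 -c "
from h import *
plan([.470,-.2645,.20],-.32)"
```

```text
t 0.1 tcp [ 0.2408 -0.5761  0.2099] q6 -0.11898932863379941 
 [[ 0.9227  0.3855 -0.0005]
 [ 0.3855 -0.9227  0.0018]
 [ 0.0002 -0.0019 -1.    ]]
shift cm [ 33.161  -19.9133   1.0338]
turn -48.989336441742985
```

Request:
servo_tool(
  increments=[
    [[8.5, 4, -2.4, 0, -8], [8.5, 8, -4.8, 0, -16], [8.5, 12, -7.2, 0, -24], [8.5, 16, -9.6, 0, -32], [8.5, 20, -12, 0, -40]],
  ],
  newtons=20,
)

```text
t: 0.6
tool_pos: [0.3798, -0.387, 0.2104]
tool_rot: [-2.678, -1.641, -0.0]
contact_force: [1.2, -0.5, -0.0]
opening: 0.0853
grip_force: 0.0
```

```bash
python3 -c "
from h import *
plan([.470,-.2645,.20],-.32)"
```

```text
t 0.6 tcp [ 0.3798 -0.387   0.2104] q6 -0.4605560405217866 
 [[ 0.4543  0.8909 -0.0003]
 [ 0.8909 -0.4543  0.0007]
 [ 0.0005 -0.0006 -1.    ]]
shift cm [15.0062  2.4713  1.049 ]
turn -8.682988041210805
```

Request:
servo_tool(
  increments=[
    [[8.5, 4, 0.6, 0.2, -4], [8.5, 8, 1.2, 0.5, -8.5], [8.5, 12, 2, 1, -8.5], [8.5, 15, 2.4, 1, -8.5], [8.5, 15, 2.4, 1, -8.5]],
  ],
)

```text
t: 1.1
tool_pos: [0.4706, -0.2636, 0.2002]
tool_rot: [-2.549, -1.833, -0.001]
contact_force: [0.2, -0.5, 0.7]
opening: 0.0851
grip_force: 0.0
```

Run:
```python
from h import *
plan([.470,-.2645,.112],-.32)
d=cam("wrist"); save(d,"w1.png")
hsv=cv2.cvtColor(d["img"],cv2.COLOR_RGB2HSV); m=cv2.inRange(hsv,(5,90,60),(18,255,255)); n,_,st,ce=cv2.connectedComponentsWithStats(m)
for i in range(1,n):
  if st[i,4]>300: print(st[i],ce[i],onz(d,*ce[i],.13))
print("expected",proj(d,[.470,-.2645,.136]))
```

```text
t 1.1 tcp [ 0.4706 -0.2636  0.2002] q6 -0.3253061062320416 
 [[ 0.3183  0.948  -0.0006]
 [ 0.948  -0.3183  0.0016]
 [ 0.0014 -0.0011 -1.    ]]
shift cm [-0.1185 -0.0144  8.8198]
turn -0.2236746309700095
[ 303  207   32   44 1119] [318.5013 228.8695] [ 0.4727 -0.258   0.13  ]
expected (np.float64(317.8768308480681), np.float64(240.6028810004421))
```

View pics/w1.png

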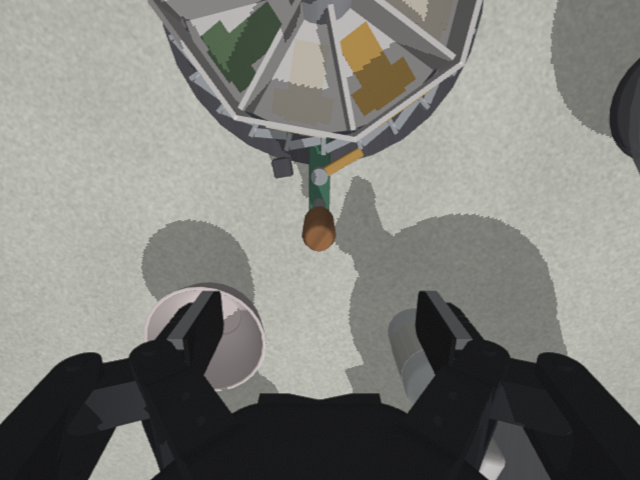

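Request:
servo_tool(
  increments=[
    [[7, 0, 0, 4.5, 0], [6, 0, 0, 8.8, 0], [3.5, 0, 0, 8.8, 0], [2.4, 0, 0, 8.8, 0], [2.4, 0, 0, 8.8, 0]],
  ],
  newtons=20,
)

```text
t: 1.65
tool_pos: [0.4702, -0.2679, 0.1154]
tool_rot: [2.553, 1.826, 0.001]
contact_force: [0.5, 0.7, 2.8]
opening: 0.024
grip_force: 1.7
```

Request:
servo_tool(
  increments=[
    [[2.2, 0, 0, 0, 0], [2.2, 0, 0, 0, 0], [2.2, 0, 0, 0, 0]],
  ],
)

```text
t: 1.95
tool_pos: [0.4707, -0.2679, 0.1157]
tool_rot: [2.551, 1.826, 0.001]
contact_force: [-0.6, 0.1, 5.7]
opening: 0.0219
grip_force: 3.0
```

Run:
```python
from h import *
plan([.470,-.2645,.112],-.32)
print(ctrl.get_obs()["opening"])
d=cam("wrist"); s=cam("side"); t=cam("top")
a=cv2.resize(d["img"],(440,330)); b=cv2.resize(s["img"][120:260,270:430],None,fx=2.2,fy=2.2); c=cv2.resize(t["img"][190:310,340:460],None,fx=2.2,fy=2.2)
h=330
o=np.hstack([np.pad(x[:h],((0,h-min(h,x.shape[0])),(0,0),(0,0))) for x in (a,b)])
cv2.imwrite("pics/w2.png",o[:,:,::-1])
```

```text
t 1.95 tcp [ 0.4707 -0.2679  0.1157] q6 -0.32591168069325277 
 [[ 0.3226  0.9465  0.0034]
 [ 0.9465 -0.3226 -0.0032]
 [-0.0019  0.0043 -1.    ]]
shift cm [ 0.2955 -0.1799  0.3648]
turn -0.48692761376727844
0.021937203705581717
```

View pics/w2.png

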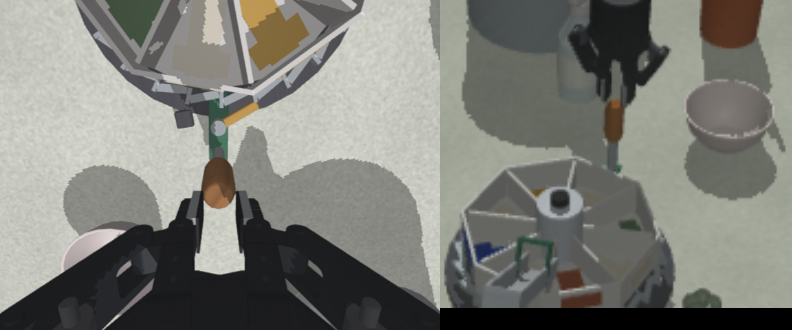

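Run:
```python
from h import *
d=cam("wrist"); o=ctrl.get_obs(); Rm=R.from_rotvec(o["tool_rot"]).as_matrix(); p=np.array(o["tool_pos"])
print("cam mount",np.array(d["mount"]))
for x in(-.011,.011):
  for z in(-.02,0,.019):
    print(x,z,proj(d,p+Rm@[x,-.011,z]),proj(d,p+Rm@[x,.011,z]))
for c in ([.470,-.2645],[.4715,-.258]):
  for z in(.136,.076): print(c,z,proj(d,[*c,z]))
hsv=cv2.cvtColor(d["img"],cv2.COLOR_RGB2HSV); m=cv2.inRange(hsv,(3,70,40),(20,255,255)); n,_,st,ce=cv2.connectedComponentsWithStats(m)
for i in range(1,n):
  if st[i,4]>300: print(st[i],ce[i])
```

```text
cam mount [[ 0.     -0.956  -0.2933  0.0744]
 [ 1.     -0.0001  0.0003  0.0006]
 [-0.0003 -0.2933  0.956  -0.1624]
 [ 0.      0.      0.      1.    ]]
-0.011 -0.02 (np.float64(295.03945690771735), np.float64(314.7872322233848)) (np.float64(340.40456755032676), np.float64(314.77802000782594))
-0.011 0 (np.float64(297.5731549816761), np.float64(295.2583199607967)) (np.float64(338.12798606953055), np.float64(295.2508095859452))
-0.011 0.019 (np.float64(299.52801418049813), np.float64(280.19090755997286)) (np.float64(336.3714898970135), np.float64(280.1845926921956))
0.011 -0.02 (np.float64(294.03686609260086), np.float64(273.035026654508)) (np.float64(341.29341600969445), np.float64(273.0272366322458))
0.011 0 (np.float64(296.7748445160954), np.float64(257.3729660686954)) (np.float64(338.8346110488526), np.float64(257.36663575315885))
0.011 0.019 (np.float64(298.8708981263138), np.float64(245.3829086041623)) (np.float64(336.95226228324964), np.float64(245.37759505948043))
[0.47, -0.2645] 0.136 (np.float64(314.0934104894531), np.float64(289.14531518038405))
[0.47, -0.2645] 0.076 (np.float64(315.00538126884567), np.float64(246.5012023515868))
[0.4715, -0.258] 0.136 (np.float64(312.5779312582735), np.float64(276.24915469337236))
[0.4715, -0.258] 0.076 (np.float64(313.9078690438073), np.float64(236.69559359929607))
[ 348    0  102  103 6105] [394.5581  45.3879]
[322 147  55  38 783] [349.7752 164.8263]
[ 293  229   51   75 2882] [317.3744 266.7248]
```

Request:
servo_tool(
  increments=[
    [[4.5, 0, 0, 0, 0], [4.5, 0.4, 0.1, 0, 0], [4.5, 0.8, 0.1, 0.5, 0], [4.5, 0.8, 0.1, 0.5, 0], [3.5, 0.8, 0.1, 0.5, 0]],
  ],
)

```text
t: 2.65
tool_pos: [0.4725, -0.2587, 0.1071]
tool_rot: [-2.553, -1.828, 0.001]
contact_force: [0.0, 0.1, 0.5]
opening: 0.0354
grip_force: 0.0
```

Request:
servo_tool(
  increments=[
    [[2.8, 0, 0, 0, 0], [2.4, 0, 0, 0, 0], [2.2, 0, 0, 0, 0], [2.2, 0, 0, 0, 0]],
  ],
)

```text
t: 3.05
tool_pos: [0.4726, -0.2591, 0.1078]
tool_rot: [-2.554, -1.828, 0.0]
contact_force: [-1.7, 0.7, -0.8]
opening: 0.0248
grip_force: 19.7
```

Run:
```python
from h import *
o=ctrl.get_obs();print(o["grip_force"],o["opening"])
d=cam("wrist");cv2.imwrite("pics/w3.png",d["img"][200:400,200:440,::-1].repeat(2,0).repeat(2,1))
```

```text
19.692897498607635 0.02478338787528057
```

View pics/w3.png

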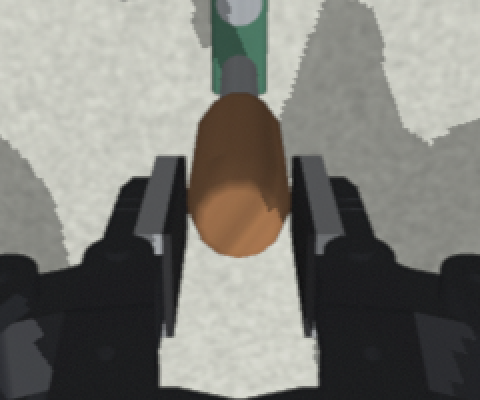

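Request:
servo_tool(
  increments=[
    [[2.2, 0.06, 1.52, 0, -4.6], [2.2, 0.24, 3.03, 0, -9.2], [2.2, 0.54, 4.52, 0, -13.8], [2.2, 0.85, 5.61, 0, -17.2], [2.2, 1.0, 6.07, 0, -18.6]],
  ],
)

```text
t: 3.6
tool_pos: [0.5321, -0.269, 0.1077]
tool_rot: [-2.22, -2.215, 0.006]
contact_force: [-16.9, 2.7, 8.9]
opening: 0.0246
grip_force: 21.2
```

Request:
servo_tool(
  increments=[
    [[2.2, 0, 0, 0, 0], [2.2, 0, 0, 0, 0]],
  ],
)

```text
t: 3.8
tool_pos: [0.532, -0.269, 0.1078]
tool_rot: [-2.223, -2.214, 0.004]
contact_force: [-6.9, 2.9, 4.0]
opening: 0.0244
grip_force: 20.4
```

```bash
cat > st.py <<'E'
from h import *
A=np.array([.530,-.0835])
o=ctrl.get_obs(); v=np.array(o["tool_pos"][:2])-A; print("grip",o["grip_force"],o["opening"],"r",np.hypot(*v),"a",np.arctan2(v[1],v[0])+1.8874)
d=cam("top")
C=A
# colour floor centroids as angle about the axis (blue floor seen below the hub shadow etc.)
hsv=cv2.cvtColor(d["img"],cv2.COLOR_RGB2HSV)
for cn,lo,hi,ref in(("blue",(108,90,30),(130,255,255),0),("rust",(3,110,50),(12,255,255),2),("green",(45,60,30),(80,255,255),4),("yellow",(14,120,60),(25,255,255),6)):
    m=cv2.inRange(hsv,lo,hi); ys,xs=np.nonzero(m)
    P=np.array([onz(d,x,y,.05)[:2]-C for x,y in zip(xs,ys) if 300<x<420 and 190<y<300])
    if len(P)==0: continue
    r=np.hypot(*P.T); P=P[(r<.105)&(r>.04)]
    if len(P): print(cn,len(P),np.arctan2(*P.mean(0)[::-1])-1.40)
save(d,"last.png")
E
python3 st.py; python3 - <<'E'
E
```

```text
grip 20.362975895404816 0.024363220012664794 r 0.18551967946326567 a 0.32713303403993654
blue 169 -0.7852537652093531
rust 19 0.7660414534810371
green 7 -3.9199480335708743
yellow 71 -2.3132087781889172
```

Request:
servo_tool(
  increments=[
    [[2.2, 0.06, -1.52, 0, 4.6], [2.2, 0.24, -3.03, 0, 9.2], [2.2, 0.54, -4.52, 0, 13.8], [2.2, 0.85, -5.61, 0, 17.2], [2.2, 1.0, -6.07, 0, 18.6]],
  ],
)

```text
t: 4.35
tool_pos: [0.4725, -0.2591, 0.1079]
tool_rot: [2.556, 1.825, 0.001]
contact_force: [1.1, 0.5, -2.3]
opening: 0.0245
grip_force: 20.7
```

Request:
servo_tool(
  increments=[
    [[2.2, 0, 0, 0, 0]],
  ],
)

```text
t: 4.45
tool_pos: [0.4725, -0.2591, 0.1078]
tool_rot: [-2.555, -1.828, 0.0]
contact_force: [-0.0, 0.8, -0.9]
opening: 0.0249
grip_force: 20.8
```

```bash
python3 st.py
```

```text
grip 20.75175851583481 0.024871263476825126 r 0.18474935411759424 a 0.00012329111968334416
blue 167 -0.7848185280244625
rust 57 0.6846138258554824
green 4 -3.974622607773404
yellow 72 -2.3295734673740545
```

Request:
servo_tool(
  increments=[
    [[2.2, 0.06, 1.52, 0, -4.6], [2.2, 0.24, 3.03, 0, -9.2], [2.2, 0.54, 4.52, 0, -13.8], [2.2, 0.85, 5.61, 0, -17.2], [2.2, 1.0, 6.07, 0, -18.6]],
  ],
)

```text
t: 5.0
tool_pos: [0.5321, -0.269, 0.1077]
tool_rot: [-2.218, -2.216, 0.007]
contact_force: [-18.5, 2.8, 9.9]
opening: 0.0243
grip_force: 22.1
```

Request:
servo_tool(
  increments=[
    [[2.2, 0, 0, 0, 0], [2.2, 0, 0, 0, 0]],
  ],
)

```text
t: 5.2
tool_pos: [0.5319, -0.269, 0.1078]
tool_rot: [-2.222, -2.214, 0.005]
contact_force: [-8.8, 2.8, 4.1]
opening: 0.0245
grip_force: 21.2
```

```bash
python3 st.py
```

```text
grip 21.245830357074738 0.024457282486656542 r 0.18551576004667963 a 0.32709670662059054
blue 162 -0.5467829528388
rust 48 0.96423633472038
green 5 -3.6293830623842154
yellow 86 -2.066755641660913
```

Request:
servo_tool(
  increments=[
    [[2.2, 0.06, -1.52, 0, 4.6], [2.2, 0.24, -3.03, 0, 9.2], [2.2, 0.54, -4.52, 0, 13.8], [2.2, 0.85, -5.61, 0, 17.2], [2.2, 1.0, -6.15, 0, 18.6]],
  ],
)

```text
t: 5.75
tool_pos: [0.472, -0.2589, 0.1078]
tool_rot: [2.556, 1.826, 0.001]
contact_force: [1.2, 0.8, -3.1]
opening: 0.0246
grip_force: 20.8
```

Request:
servo_tool(
  increments=[
    [[2.2, 0, 0, 0, 0]],
  ],
)

```text
t: 5.85
tool_pos: [0.472, -0.2589, 0.1079]
tool_rot: [-2.555, -1.828, -0.0]
contact_force: [0.5, 1.5, -1.9]
opening: 0.0243
grip_force: 20.8
```

Request:
servo_tool(
  increments=[
    [[2.2, 0.06, 1.52, 0, -4.6], [2.2, 0.24, 3.03, 0, -9.2], [2.2, 0.54, 4.52, 0, -13.8], [2.2, 0.85, 5.61, 0, -17.2], [2.2, 1.0, 6.12, 0, -18.6]],
  ],
)

```text
t: 6.35
tool_pos: [0.5321, -0.269, 0.1077]
tool_rot: [-2.218, -2.216, 0.006]
contact_force: [-18.1, 4.6, 9.5]
opening: 0.0248
grip_force: 22.2
```

Request:
servo_tool(
  increments=[
    [[2.2, 0, 0, 0, 0], [2.2, 0, 0, 0, 0]],
  ],
)

```text
t: 6.55
tool_pos: [0.5319, -0.269, 0.1078]
tool_rot: [-2.222, -2.214, 0.004]
contact_force: [-6.5, 3.2, 2.8]
opening: 0.0246
grip_force: 21.3
```

```bash
python3 st.py
```

```text
grip 21.290035843849182 0.024586213562741408 r 0.1855441592752272 a 0.3269508338677336
blue 147 -0.27228476894659215
rust 54 1.228521886323326
green 4 -3.37535550018709
yellow 73 -1.7701109393693168
```

Request:
servo_tool(
  increments=[
    [[2.2, 0.06, -1.52, 0, 4.6], [2.2, 0.24, -3.03, 0, 9.2], [2.2, 0.54, -4.52, 0, 13.8], [2.2, 0.85, -5.61, 0, 17.2], [2.2, 1.0, -6.15, 0, 18.6]],
  ],
)

```text
t: 7.1
tool_pos: [0.4718, -0.2588, 0.1079]
tool_rot: [2.556, 1.827, 0.002]
contact_force: [2.2, 2.3, -2.5]
opening: 0.0246
grip_force: 20.9
```

Request:
servo_tool(
  increments=[
    [[2.2, 0, 0, 0, 0]],
  ],
)

```text
t: 7.2
tool_pos: [0.4718, -0.2588, 0.1078]
tool_rot: [-2.554, -1.828, -0.001]
contact_force: [0.1, 3.2, -2.2]
opening: 0.0247
grip_force: 21.0
```

One more tooth.

Request:
servo_tool(
  increments=[
    [[2.2, 0.06, 1.52, 0, -4.6], [2.2, 0.24, 3.03, 0, -9.2], [2.2, 0.54, 4.52, 0, -13.8], [2.2, 0.85, 5.61, 0, -17.2], [2.2, 1.0, 6.12, 0, -18.6]],
  ],
)

```text
t: 7.7
tool_pos: [0.5321, -0.2691, 0.1077]
tool_rot: [-2.219, -2.217, 0.005]
contact_force: [-16.5, 4.6, 9.3]
opening: 0.0245
grip_force: 22.3
```

Request:
servo_tool(
  increments=[
    [[2.2, 0, 0, 0, 0], [2.2, 0, 0, 0, 0]],
  ],
)

```text
t: 7.9
tool_pos: [0.5319, -0.2691, 0.1078]
tool_rot: [-2.222, -2.215, 0.003]
contact_force: [-7.1, 4.2, 1.8]
opening: 0.0246
grip_force: 21.4
```

```bash
python3 st.py
```

```text
grip 21.380230486392975 0.024627894476304833 r 0.1855655626477559 a 0.326969605310117
blue 140 -0.01617882999932907
rust 54 1.5005242573453552
green 11 -3.080384918884074
yellow 57 -1.4770505574942339
```

Request:
servo_tool(
  increments=[
    [[2.2, 0.06, -1.52, 0, 4.6], [2.2, 0.24, -3.03, 0, 9.2], [2.2, 0.54, -4.52, 0, 13.8], [2.2, 0.85, -5.61, 0, 17.2], [2.2, 1.0, -6.15, 0, 18.6]],
  ],
)

```text
t: 8.45
tool_pos: [0.4715, -0.2588, 0.1079]
tool_rot: [2.556, 1.827, 0.002]
contact_force: [2.5, 4.2, -2.7]
opening: 0.0248
grip_force: 21.1
```

Request:
servo_tool(
  increments=[
    [[2.2, 0, 0, 0, 0], [2.2, 0, 0, 0, 0], [4, 0, 0, 0, 0], [5, 0, 0, 0, 0], [5, 0, 0, 0, 0]],
  ],
)

```text
t: 8.95
tool_pos: [0.472, -0.2601, 0.1088]
tool_rot: [2.553, 1.827, -0.001]
contact_force: [0.7, 0.3, -0.4]
opening: 0.0501
grip_force: 0.0
```

Request:
servo_tool(
  increments=[
    [[5, 0, 0, -5, 0], [5, 0, 0, -10, 0], [6, 0, 0, -15, 0], [6, 0, 0, -18, 0], [6, 0, 0, -18, 0]],
  ],
)

```text
t: 9.45
tool_pos: [0.4738, -0.2613, 0.2957]
tool_rot: [2.545, 1.821, 0.005]
contact_force: [-0.9, 0.5, 0.2]
opening: 0.0602
grip_force: 0.0
```

```bash
python3 st.py
python3 - <<'E'
from h import *
d=cv2.imread("pics/last.png"); s=cam("side")
a=cv2.resize(d[180:300,200:450],None,fx=3,fy=3,interpolation=cv2.INTER_CUBIC)
b=cv2.resize(s["img"][190:380,260:400,::-1],(int(140*360/190*1.0),360),interpolation=cv2.INTER_CUBIC)
cv2.imwrite("pics/chk.png",cv2.resize(np.hstack([a[:,:530],b]),(795,360)))
plan([.62,.30,.15],0)
E
```

```text
grip 0.0 0.06015417613469103 r 0.18645934252862023 a 0.01055805348267902
blue 132 -0.0173033601733259
rust 21 1.4160491080340445
green 1 -2.9735033304492937
yellow 43 -1.4669463494826813
t 9.55 tcp [ 0.4719 -0.2597  0.2891] q6 -0.3124848950772531 
 [[ 0.3227  0.9465  0.0016]
 [ 0.9465 -0.3227 -0.0019]
 [-0.0012  0.0021 -1.    ]]
shift cm [57.7765 -4.0748 13.8267]
turn -18.82814088211694
```

View pics/chk.png

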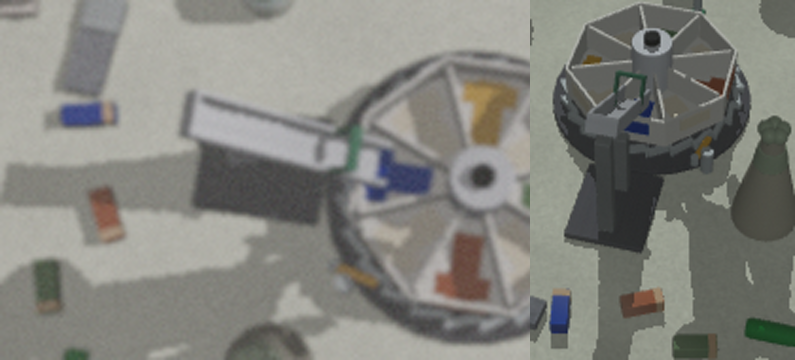

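Request:
servo_tool(
  increments=[
    [[6, 4.9, 0, -1, -4], [6, 9.8, -0.4, -2, -8], [6, 14.7, -0.8, -3, -12], [6, 19.6, -1.2, -3, -16], [6, 24.5, -1.6, -3, -18.8]],
  ],
)

```text
t: 10.05
tool_pos: [0.535, -0.0203, 0.3159]
tool_rot: [-2.218, -2.222, 0.003]
contact_force: [1.0, -0.2, -0.5]
opening: 0.0599
grip_force: 0.0
```

```bash
python3 -c "
from h import *
plan([.62,.27,.20],0)"
```

```text
t 10.05 tcp [ 0.535  -0.0203  0.3159] q6 -0.1783616200256075 
 [[-0.0016  1.     -0.0028]
 [ 1.      0.0016  0.0001]
 [ 0.0001 -0.0028 -1.    ]]
shift cm [29.016   8.5761 11.5667]
turn 0.09113456291551358
```

Request:
servo_tool(
  increments=[
    [[6, 4.7, 1.5, 0, 0], [6, 9.4, 3, 0, 0], [6, 14.1, 4.5, 0, 0], [6, 18.8, 6, 0, 0], [6, 23.5, 7.5, 0, 0]],
  ],
)

```text
t: 10.55
tool_pos: [0.6101, 0.2146, 0.3149]
tool_rot: [-2.221, -2.22, 0.006]
contact_force: [0.8, -0.4, 1.2]
opening: 0.0599
grip_force: 0.0
```

Request:
servo_tool(
  increments=[
    [[6, 3, 0.6, 3.5, 0], [6, 4.5, 0.8, 7, 0], [6, 4.5, 0.8, 11, 0], [6, 4.5, 0.8, 11, 0], [6, 4.5, 0.8, 11, 0]],
  ],
)

```text
t: 11.05
tool_pos: [0.6174, 0.2572, 0.2057]
tool_rot: [-2.221, -2.219, 0.007]
contact_force: [0.2, 0.1, -0.1]
opening: 0.0597
grip_force: 0.0
```

Run:
```python
from h import *
plan([.62,.288,.033],0)
d=cam("wrist"); save(d,"w4.png")
hsv=cv2.cvtColor(d["img"],cv2.COLOR_RGB2HSV); m=cv2.inRange(hsv,(105,90,40),(132,255,255)); n,_,st,ce=cv2.connectedComponentsWithStats(m)
for i in range(1,n):
  if st[i,4]>300: print(st[i],ce[i],onz(d,*ce[i],.022))
print(proj(d,[.62,.288,.022]))
```

```text
t 11.05 tcp [0.6174 0.2572 0.2057] q6 0.2843491577783807 
 [[ 0.0006  1.     -0.0044]
 [ 1.     -0.0006 -0.0016]
 [-0.0016 -0.0044 -1.    ]]
shift cm [ 3.1023  0.33   17.262 ]
turn -0.034419728948336115
[315 131  22  44 885] [325.5299 152.1412] [0.6238 0.3103 0.022 ]
(np.float64(321.7672696492907), np.float64(174.2941007105906))
```

View pics/w4.png

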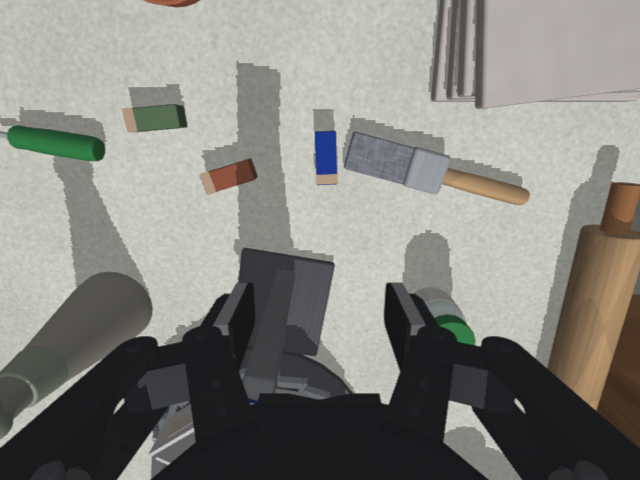

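Request:
servo_tool(
  increments=[
    [[5, 1, 0.3, 4.5, 0], [4, 2, 0.6, 9, 0], [3.6, 3.0, 0.65, 13, 0], [3.6, 3.0, 0.65, 13, 0]],
  ],
)

```text
t: 11.5
tool_pos: [0.6222, 0.2871, 0.0733]
tool_rot: [-2.219, -2.218, 0.012]
contact_force: [-1.6, -0.3, -1.5]
opening: 0.0358
grip_force: 0.0
```

Run:
```python
from h import *
d=cam("wrist")
hsv=cv2.cvtColor(d["img"],cv2.COLOR_RGB2HSV); m=cv2.inRange(hsv,(105,90,40),(132,255,255)); m2=cv2.inRange(hsv,(5,60,90),(20,200,255))
for mm in(m,m2):
  n,_,st,ce=cv2.connectedComponentsWithStats(mm)
  for i in range(1,n):
    if st[i,4]>200: print(st[i],ce[i],onz(d,*ce[i],.022), onz(d,*(st[i,:2]),.022),onz(d,*(st[i,:2]+st[i,2:4]),.022))
plan([.6243,.287,.033],0)
```

```text
[ 304  176   35   67 2116] [321.1366 208.94  ] [0.6237 0.3119 0.022 ] [0.6127 0.3334 0.022 ] [0.6358 0.2882 0.022 ]
[  4 145  27  36 525] [ 16.7352 162.2019] [0.4301 0.342  0.022 ] [0.4249 0.3526 0.022 ] [0.4362 0.3301 0.022 ]
[ 131  222   81   49 2224] [171.2091 245.8844] [0.5212 0.2858 0.022 ] [0.4964 0.3027 0.022 ] [0.5474 0.2673 0.022 ]
[ 498  232  130   52 3240] [563.233  258.5725] [0.7896 0.2773 0.022 ] [0.7421 0.2962 0.022 ] [0.8388 0.2583 0.022 ]
[307 243  32  14 402] [322.903  249.5398] [0.6249 0.2835 0.022 ] [0.6141 0.2881 0.022 ] [0.636 0.278 0.022]
t 11.55 tcp [0.6244 0.2873 0.0772] q6 0.3236397786533297 
 [[ 0.0004  1.     -0.0027]
 [ 1.     -0.0004 -0.0011]
 [-0.0011 -0.0027 -1.    ]]
shift cm [-0.028   0.0014  4.4245]
turn -0.022007983917291085
```

Request:
servo_tool(
  increments=[
    [[3.6, 0.1, 0, 2.5, 0], [3.6, 0.15, 0, 4.4, 0], [3.6, 0.15, 0, 4.4, 0], [2.4, 0.15, 0, 4.4, 0], [1.9, 0.15, 0, 4.4, 0]],
  ],
  newtons=25,
)

```text
t: 12.05
tool_pos: [0.6264, 0.2896, 0.0362]
tool_rot: [2.221, 2.22, 0.004]
contact_force: [0.2, 0.2, -0.2]
opening: 0.0189
grip_force: 0.0
```

Request:
servo_tool(
  increments=[
    [[1.8, 0, 0, 0, 0], [1.8, 0, 0, 0, 0], [1.8, 0, 0, 0, 0]],
  ],
)

```text
t: 12.35
tool_pos: [0.6253, 0.2894, 0.0345]
tool_rot: [2.222, 2.221, 0.001]
contact_force: [-0.3, -0.0, 0.3]
opening: 0.0177
grip_force: 0.0
```

Request:
servo_tool(
  increments=[
    [[3.6, 0, 0, -2, 0], [3.6, 0, 0, -3, 0], [3.6, 0, 0, -3, 0]],
  ],
)

```text
t: 12.65
tool_pos: [0.6268, 0.29, 0.0668]
tool_rot: [2.22, 2.22, 0.007]
contact_force: [0.7, 0.8, 0.4]
opening: 0.0359
grip_force: 0.0
```

Run:
```python
from h import *
d=cam("wrist"); save(d,"w5.png")
hsv=cv2.cvtColor(d["img"],cv2.COLOR_RGB2HSV); m=cv2.inRange(hsv,(105,90,40),(132,255,255)); m2=cv2.inRange(hsv,(5,60,90),(20,200,255))
for mm in(m,m2):
  n,_,st,ce=cv2.connectedComponentsWithStats(mm)
  for i in range(1,n):
    if st[i,4]>200: print(st[i],ce[i],onz(d,*ce[i],.022), onz(d,*(st[i,:2]),.022),onz(d,*(st[i,:2]+st[i,2:4]),.022))
plan([.6243,.2885,.028],0)
```

```text
[ 295  182   36   69 2222] [313.0765 215.7898] [0.6237 0.312  0.022 ] [0.6126 0.3337 0.022 ] [0.6354 0.2879 0.022 ]
[ 117  230   85   50 2366] [158.7257 254.2832] [0.5211 0.2858 0.022 ] [0.4965 0.3027 0.022 ] [0.5479 0.2671 0.022 ]
[ 494  239  130   52 3283] [559.1005 264.9738] [0.7895 0.2775 0.022 ] [0.7426 0.2961 0.022 ] [0.8387 0.258  0.022 ]
[299 250  33  15 420] [315.1667 257.3833] [0.6249 0.2834 0.022 ] [0.6142 0.2886 0.022 ] [0.6362 0.2779 0.022 ]
t 12.7 tcp [0.6261 0.2897 0.0654] q6 0.32599489548932264 
 [[ 0.0004  1.      0.0026]
 [ 1.     -0.0004  0.0009]
 [ 0.0009  0.0026 -1.    ]]
shift cm [-0.1214 -0.1851  3.7422]
turn -0.023303433594847434
```

View pics/w5.png

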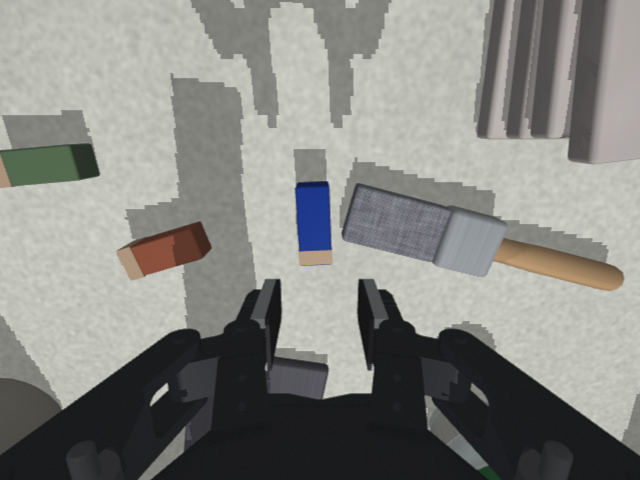

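Request:
servo_tool(
  increments=[
    [[3.4, -0.1, -0.2, 3.5, 0], [3.2, -0.1, -0.2, 4.9, 0], [3.2, -0.1, -0.2, 4.9, 0], [2.2, -0.1, -0.2, 4.9, 0], [1.9, -0.1, -0.2, 4.9, 0]],
  ],
)

```text
t: 13.2
tool_pos: [0.624, 0.2887, 0.0163]
tool_rot: [2.221, 2.22, 0.003]
contact_force: [1.3, 0.3, 0.7]
opening: 0.0191
grip_force: 0.0
```

Request:
servo_tool(
  increments=[
    [[1.8, 0, 0, 0, 0], [1.8, 0, 0, 0, 0]],
  ],
)

```text
t: 13.4
tool_pos: [0.6239, 0.2886, 0.0163]
tool_rot: [2.221, 2.22, 0.003]
contact_force: [0.5, -0.3, -0.2]
opening: 0.0178
grip_force: 0.0
```

Request:
servo_tool(
  increments=[
    [[3.2, 0, 0, -1, 0], [3.2, 0, 0, -1, 0], [3.2, 0, 0, 0.9, 0], [2.6, 0, 0, 0.9, 0], [1.9, 0, 0, 0.9, 0]],
  ],
)

```text
t: 13.9
tool_pos: [0.6216, 0.2878, 0.0038]
tool_rot: [-2.221, -2.22, 0.005]
contact_force: [-0.3, 0.3, -0.3]
opening: 0.0191
grip_force: 0.0
```

Request:
servo_tool(
  increments=[
    [[1.8, 0, 0, 0, 0], [1.8, 0, 0, 0, 0], [1.8, 0, 0, 0, 0]],
  ],
)

```text
t: 14.2
tool_pos: [0.6233, 0.2885, 0.0064]
tool_rot: [2.222, 2.221, 0.001]
contact_force: [0.7, 0.2, 0.4]
opening: 0.0181
grip_force: 0.0
```

```bash
cat > bar.py <<'E'
from h import *
d=cam("wrist")
o=ctrl.get_obs(); Rm=R.from_rotvec(o["tool_rot"]).as_matrix(); print(o["tool_pos"],o["opening"],o["grip_force"])
hsv=cv2.cvtColor(d["img"],cv2.COLOR_RGB2HSV)
m=cv2.inRange(hsv,(105,90,40),(132,255,255)); n,_,st,ce=cv2.connectedComponentsWithStats(m)
for i in range(1,n):
    if st[i,4]>200: print(st[i],ce[i],onz(d,*ce[i],.022))
E
python3 bar.py
python3 - <<'E'
from h import *
# dark finger pixels: bounding row of the finger tips near middle columns
d=cam("wrist"); g=d["img"].max(2)
for c in range(260,380,8): print(c, [int(r) for r in np.nonzero(np.abs(np.diff(g[200:400,c].astype(int)))>35)[0][:4]+200])
E
```

```text
[0.6234 0.2884 0.0064] 0.018185664578561026 0.0
[ 294  195   49   96 4183] [318.3913 241.7973] [0.6235 0.3132 0.022 ]
260 [317, 318]
268 [215, 292]
276 [230, 287, 288]
284 [240, 319]
292 [240, 276, 277, 367]
300 [290, 394, 395, 396]
308 [290, 396, 397]
316 [290, 307, 398]
324 [307, 397, 398]
332 [276, 289, 396, 397]
340 [394, 395]
348 [230, 276, 277, 362]
356 [255, 260, 267, 287]
364 [276, 287, 288]
372 [278, 297]
```

Run:
```python
from h import *
d=cam("wrist"); o=ctrl.get_obs(); Mt=np.array(d["mount"])
print(d["fx"],d["fy"],d["cx"],d["cy"])
def solve(sep,row,gap):
    D=d["fx"]*gap/sep; c=np.array([0,(row-d["cy"])/d["fy"]*D,D,1]); return (Mt@c)[[0,2]]
for a in((53,277,.025),(78,280,.0359),(51,277,.0249)): print(a,solve(*a))
g=cv2.GaussianBlur(d["img"],(3,3),0)
for r in range(262,330,6): print(r," ".join("%d"%(g[r,c].mean()) for c in range(256,384,4)))
```

```text
332.40819255258856 332.40819255258856 319.04819980030703 232.58803533482978
(53, 277, 0.025) [ 0.0082 -0.0187]
(78, 280, 0.0359) [ 0.0085 -0.0226]
(51, 277, 0.0249) [ 0.0059 -0.0136]
262 217 212 207 211 210 211 214 211 211 211 165 85 88 88 88 88 88 89 89 62 56 55 198 208 206 104 73 123 128 138 133 136
268 208 205 211 213 211 206 208 214 217 208 194 83 88 88 88 89 89 90 90 61 55 54 198 208 205 156 94 123 121 125 125 128
274 209 208 204 208 210 207 210 206 203 214 206 81 88 89 89 90 90 91 91 62 56 54 201 211 208 201 140 135 127 128 128 122
280 215 214 210 209 212 214 215 164 86 87 44 66 90 90 90 91 91 92 92 72 56 28 82 87 90 204 207 212 215 208 193 157
286 207 203 208 205 202 212 216 103 87 87 31 61 90 90 90 91 91 92 92 93 77 26 67 87 86 181 206 212 213 213 209 204
292 210 210 207 157 31 30 37 87 87 84 26 121 176 176 177 177 178 178 179 179 151 27 47 87 87 77 30 30 65 204 202 204
298 208 212 210 36 33 33 64 87 87 71 26 102 177 178 178 179 179 179 179 180 169 27 31 87 87 87 34 33 32 115 205 202
304 205 202 137 36 36 36 85 87 87 51 26 103 179 179 180 180 180 180 181 181 178 27 27 83 87 87 57 36 36 41 198 203
310 212 207 36 30 30 41 87 87 87 32 26 120 202 193 198 208 209 203 211 209 203 28 26 70 87 87 80 30 31 30 125 211
316 213 141 30 30 30 59 90 94 111 35 25 118 201 206 207 206 210 203 204 208 206 28 27 54 94 94 82 32 31 30 36 201
322 44 30 30 30 30 30 30 33 179 59 25 148 206 211 209 205 203 208 210 213 208 35 29 72 86 31 30 30 30 30 30 30
328 30 30 35 37 34 30 31 30 37 58 26 181 205 206 212 214 216 210 208 203 201 64 30 32 31 30 30 32 36 36 31 29
```

Request:
servo_tool(
  increments=[
    [[3.2, 0, 0, 0, 0], [3.2, 0, 0, 0, 0], [3.2, 0, 0, 0.8, 0], [2.6, 0, 0, 0.8, 0], [1.9, 0, 0, 0.8, 0]],
  ],
)

```text
t: 14.85
tool_pos: [0.6226, 0.2882, -0.0027]
tool_rot: [-2.221, -2.221, 0.002]
contact_force: [0.4, 0.5, -0.2]
opening: 0.0209
grip_force: 26.2
```

Request:
servo_tool(
  increments=[
    [[1.8, 0, 0, 0, 0], [1.8, 0, 0, 0, 0], [1.8, 0, 0, 0, 0]],
  ],
)

```text
t: 15.15
tool_pos: [0.6231, 0.2884, -0.0019]
tool_rot: [2.222, 2.221, 0.0]
contact_force: [0.1, 0.5, -0.7]
opening: 0.0206
grip_force: 26.2
```

Request:
servo_tool(
  increments=[
    [[1.8, 0, 0, -2, 0], [1.8, 0, 0, -6, 0], [1.8, 0, 0, -11, 0], [1.8, 0, 0, -16, 0], [1.8, 0, 0, -21, 0]],
  ],
)

```text
t: 15.65
tool_pos: [0.6228, 0.2882, 0.21]
tool_rot: [2.222, 2.221, 0.0]
contact_force: [0.6, 0.1, -1.4]
opening: 0.0208
grip_force: 26.2
```

Request:
servo_tool(
  increments=[
    [[1.8, -3, -0.9, -3, 2], [1.8, -7, -2.1, -6, 4], [1.8, -11, -3.3, -9, 6], [1.8, -15.4, -4.6, -9, 8], [1.8, -19.5, -5.8, -9, 9.8]],
  ],
)

```text
t: 16.15
tool_pos: [0.5649, 0.0918, 0.3004]
tool_rot: [2.402, 2.02, 0.005]
contact_force: [0.6, -0.6, 0.0]
opening: 0.0209
grip_force: 26.2
```

Request:
servo_tool(
  increments=[
    [[1.8, -2.9, -0.5, 0, 0], [1.8, -2.9, -0.5, 0, 0], [1.8, -2.9, -0.5, 0, 0]],
  ],
)

```text
t: 16.45
tool_pos: [0.5551, 0.0653, 0.2982]
tool_rot: [2.405, 2.022, 0.001]
contact_force: [0.0, 0.5, -0.3]
opening: 0.0208
grip_force: 26.2
```

Run:
```python
from h import *
import pickle
plan([.5555,.064,.3],1.40-np.pi/2)
o=ctrl.get_obs();print(o["grip_force"],o["opening"])
d=cam("wrist"); save(d,"w6.png"); pickle.dump(d,open("w6.pkl","wb"))
A=np.array([.530,-.0835]); 
print("C",d["C"])
def P(s,l,z,yaw=1.40):
    u=np.array([np.cos(yaw),np.sin(yaw)]); n=np.array([u[1],-u[0]]); return [*(A+s*u+l*n),z]
for y in(.02,-.02,-.06,-.09):  # chute y coordinate along slope
    for w in(-.016,.016):
        h=.24+y*np.cos(.611)-.02*np.sin(.611); z=.195+y*np.sin(.611)+.02*np.cos(.611)
        print(y,w,np.round(proj(d,P(h,w,z)),1), np.round(proj(d,P(.24+y*.819,w,.195+y*.574)),1))
g=d["img"].astype(int)
hsv=cv2.cvtColor(d["img"],cv2.COLOR_RGB2HSV)
for nm,lo,hi in(("green",(50,60,40),(85,255,200)),("blue",(105,90,40),(132,255,255)),("clay",(5,60,90),(20,200,255))):
  m=cv2.inRange(hsv,lo,hi); n,_,st,ce=cv2.connectedComponentsWithStats(m)
  for i in range(1,n):
    if st[i,4]>150: print(nm,st[i],ce[i])
gr=d["img"].mean(2)
for r in range(100,300,12): print(r," ".join("%d"%gr[r,c] for c in range(250,390,5)))
```

```text
t 16.45 tcp [0.5551 0.0653 0.2982] q6 0.15642388237324015 
 [[ 0.1718  0.9851  0.0006]
 [ 0.9851 -0.1718  0.0005]
 [ 0.0006  0.0005 -1.    ]]
shift cm [-0.1246  0.0652 -0.1775]
turn -0.10582353542137923
26.214191615581512 0.02084028119945881
C [0.5683 0.1384 0.4607]
0.02 -0.016 [294.7  99.9] [295.9  84.4]
0.02 0.016 [342.7  99.8] [341.4  84.4]
-0.02 -0.016 [297.8 148.7] [298.7 132.9]
-0.02 0.016 [339.8 148.6] [338.8 132.8]
-0.06 -0.016 [300.2 186.7] [300.9 171. ]
-0.06 0.016 [337.6 186.7] [336.8 170.9]
-0.09 -0.016 [301.7 210.1] [302.3 194.6]
-0.09 0.016 [336.2 210.1] [335.5 194.6]
green [  62    0   83   19 1456] [104.2919   8.614 ]
green [ 457   92   53   50 2058] [483.2668 116.8941]
green [304 352  34  12 271] [321.3579 358.0443]
blue [ 295  198   51  100 4793] [319.3301 247.4811]
clay [232   0  49  32 911] [253.0571  12.1175]
clay [ 587    0   53  251 9970] [616.8377 121.8278]
clay [241 213  13  29 212] [247.1934 226.8443]
clay [243 289  20  27 382] [251.233  301.8796]
clay [376 290  25  27 483] [389.2899 303.3292]
clay [296 298  46  20 816] [318.8799 307.4669]
100 207 213 211 21
[... 1077 characters left out ...]
 58 118 112 112 107 108 67 80 79 70 57 56 56 56 56 56 86 108 108 107 117 117 117 111 61
232 82 117 117 111 99 194 213 107 97 88 80 81 81 81 55 57 54 55 56 113 138 97 114 216 141 80 117 117
244 117 68 121 214 200 200 200 143 192 70 82 82 82 82 82 56 55 55 56 115 98 216 205 205 204 205 216 104
256 173 169 133 135 134 173 202 140 129 144 83 83 83 83 83 57 55 56 57 97 219 134 134 135 135 135 135 134
268 143 143 136 134 142 134 134 134 134 113 84 83 84 84 85 86 56 56 56 212 134 135 134 134 135 140 135 140
280 107 106 106 107 106 116 138 86 87 31 85 84 85 84 86 89 56 54 55 32 86 84 143 142 111 106 107 106
292 102 170 213 77 31 30 87 86 60 28 85 85 85 88 89 91 92 54 55 26 88 86 72 30 29 106 129 222
```

Run:
```python
from h import *
import pickle
d=pickle.load(open("w6.pkl","rb")); g=d["img"].mean(2)
for r in (90,110,130,150,170,186): print(r,"L"," ".join("%d"%x for x in g[r-1:r+2,288:314].mean(0)),"| R332"," ".join("%d"%x for x in g[r-1:r+2,332:364].mean(0)))
print("col 321 rows 40..110"," ".join("%d"%x for x in g[40:110,319:324].mean(1)))
```

```text
90 L 63 64 63 62 63 85 110 117 117 117 117 110 95 104 165 207 208 206 205 206 208 208 209 211 212 211 | R332 208 211 214 215 214 212 211 212 212 190 145 123 122 123 117 103 99 146 194 209 210 210 210 184 126 89 88 87 88 89 89 85
110 L 62 62 63 62 61 62 78 103 117 117 117 116 109 107 163 207 208 206 206 207 209 210 210 211 214 214 | R332 208 212 214 212 211 210 202 188 185 161 121 118 118 106 88 107 169 209 210 209 209 189 136 91 88 89 88 87 89 89 87 84
130 L 61 61 62 61 61 60 61 76 119 146 147 147 146 142 128 162 204 205 204 204 206 208 209 211 214 214 | R332 209 211 210 209 209 209 177 122 117 119 120 115 99 92 147 197 208 208 208 196 149 92 86 89 91 90 87 88 90 89 84 100
150 L 61 61 62 61 61 61 61 60 72 154 205 206 205 205 178 137 166 201 202 202 203 206 208 209 212 213 | R332 208 208 207 207 207 206 175 123 119 120 109 92 111 170 206 207 207 202 162 92 85 87 89 90 89 87 89 89 89 86 96 164
170 L 61 62 62 62 61 61 61 62 60 66 123 183 205 206 204 175 136 168 199 200 200 202 205 207 208 211 | R332 205 204 204 204 183 138 119 119 118 103 92 151 199 205 206 205 167 82 59 60 62 64 72 80 83 86 88 88 86 89 149 201
186 L 60 60 60 61 60 60 61 60 61 59 65 122 181 203 204 202 168 136 176 196 198 200 202 204 205 208 | R332 201 201 201 192 169 139 120 115 100 96 159 203 204 203 185 128 66 57 59 59 60 60 60 59 58 59 60 61 69 98 129 140
col 321 rows 40..110 207 209 211 212 212 213 214 214 211 208 207 209 212 215 215 213 211 206 207 208 209 208 195 190 187 135 123 124 124 124 124 124 124 124 123 122 123 124 125 126 128 125 132 200 208 207 206 206 206 204 204 204 204 204 204 204 204 204 204 204 204 204 204 204 204 203 203 203 204 204
```

Run:
```python
from h import *
import pickle
d=pickle.load(open("w6.pkl","rb"))
A=np.array([.530,-.0835]); u=np.array([np.cos(1.4),np.sin(1.4)]); n=np.array([u[1],-u[0]])
p=onz(d,323.5,82.5,.2139); print("endwall foot",p,"s",(p[:2]-A)@u,"lat",(p[:2]-A)@n)
q=onz(d,323.5,64,.195+.033*.574+.02*.819); s2=(q[:2]-A)@u; print("endwall top s",s2, "->s0",s2-.033*.819+.02*.574)
s0=(p[:2]-A)@u-.033*.819; print("s0",s0)
t=A+(s0-.041)*u+.0036*n; print(t); plan([*t,.215],1.4-np.pi/2)
```

```text
endwall foot [0.5769 0.1689 0.2139] s 0.2566558959526249 lat 0.0032897396730013073
endwall top s 0.26522399478880027 ->s0 0.24967699478880026
s0 0.2296288959526249
[0.5656 0.1018]
t 16.5 tcp [0.5552 0.066  0.2981] q6 0.1564252408174088 
 [[ 0.1706  0.9853  0.0003]
 [ 0.9853 -0.1706  0.0005]
 [ 0.0005  0.0002 -1.    ]]
shift cm [3.6979 0.413  8.3115]
turn -0.037350418946559216
```

Run:
```python
from h import *
import pickle
d=pickle.load(open("w6.pkl","rb"))
A=np.array([.530,-.0835]); u=np.array([np.cos(1.4),np.sin(1.4)]); n=np.array([u[1],-u[0]])
f=lambda r,z:(onz(d,323.5,r,z)[:2]-A)@u
print("s0 from inner top edge",f(82.5,.2303)-.033*.819+.02*.574)
# bridge green in first top view: z at bridge
t=pickle.load(open("top.pkl","rb"));
p=onz(t,200+378/3.2,175+172/3.2,.195-.110*.574+.045*.819); print("bridge s",(p[:2]-A)@u,"-> s0",(p[:2]-A)@u+.110*.819+.045*.574,"lat",(p[:2]-A)@n)
```

```text
s0 from inner top edge 0.23901537250743118
bridge s 0.11839539334319456 -> s0 0.23431539334319454 lat 0.003965485484697075
```

Request:
servo_tool(
  increments=[
    [[1.8, 2, 0.2, 0, 0], [1.8, 4.5, 0.4, 0, 0], [1.8, 4.5, 0.4, 4, 0], [1.8, 4.5, 0.4, 8.3, 0], [1.8, 4.5, 0.4, 8.3, 0]],
  ],
)

```text
t: 17.0
tool_pos: [0.5624, 0.1106, 0.2069]
tool_rot: [-2.394, -2.02, 0.018]
contact_force: [-0.8, 0.8, -0.7]
opening: 0.021
grip_force: 26.2
```

Run:
```python
from h import *
A=np.array([.530,-.0835]); u=np.array([np.cos(1.4),np.sin(1.4)]); n=np.array([u[1],-u[0]])
t=A+.197*u+.0036*n; plan([*t,.195],1.4-np.pi/2)
d=cam("wrist"); g=d["img"].mean(2)
for r in (100,120,140,160,180): print(r,"L"," ".join("%d"%x for x in g[r-1:r+2,270:304].mean(0)),"| R334"," ".join("%d"%x for x in g[r-1:r+2,334:374].mean(0)))
hsv=cv2.cvtColor(d["img"],cv2.COLOR_RGB2HSV); m=cv2.inRange(hsv,(105,90,40),(132,255,255)); n,_,st,ce=cv2.connectedComponentsWithStats(m)
for i in range(1,n):
    if st[i,4]>200: print(st[i],ce[i])
```

```text
t 17.0 tcp [0.5624 0.1106 0.2069] q6 0.233268966376384 
 [[ 0.1683  0.9856 -0.0142]
 [ 0.9857 -0.1683 -0.0007]
 [-0.0031 -0.0139 -0.9999]]
shift cm [0.0272 0.4808 1.1852]
turn 0.09850292700608065
100 L 147 146 145 144 143 143 143 145 146 148 148 147 146 145 144 145 147 149 150 149 149 149 149 149 148 147 148 148 150 151 152 151 147 142 | R334 210 211 215 217 215 213 212 213 212 211 209 208 208 208 209 212 216 217 216 216 216 214 212 209 209 213 217 218 216 213 211 212 214 215 216 215 213 211 211 212
120 L 146 147 148 146 140 130 118 114 112 111 111 111 110 109 111 113 114 114 115 118 119 117 115 115 115 114 112 110 110 111 113 115 116 117 | R334 124 123 123 122 123 123 123 122 122 122 122 124 126 127 127 127 126 125 125 123 123 122 122 123 126 128 129 128 126 123 122 121 122 124 126 128 128 125 123 120
140 L 210 198 168 126 83 60 61 62 61 62 63 64 62 69 103 126 126 126 126 126 126 126 126 126 126 126 126 127 126 127 127 127 127 127 | R334 128 128 128 127 128 128 128 128 128 127 128 128 128 128 127 128 128 128 128 127 127 128 127 127 127 128 127 128 128 128 128 128 128 128 128 128 128 128 124 109
160 L 215 217 219 194 126 68 57 61 60 60 63 87 116 126 126 126 126 126 126 126 126 126 126 126 126 126 126 126 126 126 126 126 126 126 | R334 126 126 126 126 126 126 126 126 126 126 126 126 126 126 126 126 126 126 125 126 125 125 126 126 126 125 125 126 126 126 126 125 126 125 126 126 126 125 126 126
180 L 215 215 215 214 194 137 79 70 60 62 108 172 204 205 203 191 177 177 190 202 193 177 175 173 165 138 117 117 119 118 118 118 118 118 | R334 118 119 118 119 118 118 119 119 119 127 134 134 135 167 194 195 195 189 182 182 183 183 183 182 171 153 149 148 148 148 148 149 148 137 120 119 119 119 119 119
[ 295  198   50  100 4817] [319.3272 247.2392]
[312 325  26  14 359] [324.3259 331.4373]
```

Request:
servo_tool(
  increments=[
    [[1.8, 0, 0, 0, 0], [1.8, 0, 0, 0, 0], [1.8, 0, 0, 0, 0]],
  ],
)

```text
t: 17.35
tool_pos: [0.5682, 0.1094, 0.218]
tool_rot: [2.401, 2.021, 0.006]
contact_force: [-0.3, 0.3, -1.0]
opening: 0.0206
grip_force: 26.2
```

Run:
```python
from h import *
A=np.array([.530,-.0835]); u=np.array([np.cos(1.4),np.sin(1.4)]); n=np.array([u[1],-u[0]])
t=A+.197*u+.0036*n; plan([*t,.195],1.4-np.pi/2)
d=cam("wrist"); g=d["img"].mean(2)
for r in (180,188,195,205,230): print(r,"L"," ".join("%d"%x for x in g[r-1:r+2,270:304].mean(0)),"| R334"," ".join("%d"%x for x in g[r-1:r+2,334:380].mean(0)))
```

```text
t 17.35 tcp [0.5682 0.1094 0.218 ] q6 0.23312035909197773 
 [[ 0.1706  0.9853  0.0046]
 [ 0.9853 -0.1706  0.0003]
 [ 0.0011  0.0045 -1.    ]]
shift cm [ 0.0341 -0.138   2.3014]
turn -0.037940528601055235
180 L 76 139 194 207 206 205 205 206 206 202 162 103 100 96 91 95 110 119 120 119 119 118 118 119 120 120 121 121 122 123 124 122 121 120 | R334 120 120 121 120 120 120 120 120 120 120 120 109 93 87 88 89 102 116 119 119 119 119 119 119 118 106 91 91 92 89 85 121 184 216 215 214 213 211 209 209 210 211 212 214 216 217
188 L 81 82 87 108 139 182 206 206 206 206 202 165 111 99 91 89 98 113 120 120 119 119 119 119 120 121 121 121 122 123 124 124 122 120 | R334 120 121 121 121 120 120 120 120 121 121 112 98 89 87 89 100 113 119 119 119 119 119 119 117 104 90 90 91 91 87 90 166 219 219 217 216 214 211 207 207 211 213 213 213 214 214
195 L 81 85 75 80 107 117 124 169 205 207 206 192 150 101 87 87 90 103 118 120 119 119 119 119 119 120 121 122 122 123 125 125 123 121 | R334 167 181 160 123 120 120 121 121 121 118 105 89 87 89 119 174 204 205 183 140 121 120 120 106 89 89 91 92 91 87 101 169 212 207 206 209 211 212 213 212 212 209 206 204 207 212
205 L 67 69 70 66 69 98 119 120 119 119 139 183 203 167 104 87 87 89 102 116 120 120 119 119 119 105 70 45 43 44 43 44 44 44 | R334 44 44 44 43 45 44 44 43 43 49 69 85 89 96 113 155 195 207 207 207 207 192 143 92 87 90 91 91 89 89 136 192 213 213 213 212 211 209 207 207 209 210 207 205 204 204
230 L 84 59 60 61 61 62 61 62 78 106 119 119 119 120 120 118 105 90 93 102 126 174 205 205 175 110 71 74 81 81 81 81 81 81 | R334 57 56 55 56 57 56 56 56 54 51 77 159 207 208 207 207 208 207 172 94 61 61 60 59 61 62 63 61 61 93 129 143 145 146 147 147 147 148 150 162 173 193 210 209 210 211
```

Request:
servo_tool(
  increments=[
    [[1.8, 0, -0.15, 0.5, 0], [1.8, 0, -0.15, 1.2, 0], [1.8, 0, -0.15, 1.7, 0], [1.8, 0, -0.15, 2.0, 0], [1.8, 0, -0.15, 2.0, 0]],
  ],
)

```text
t: 17.9
tool_pos: [0.5649, 0.1094, 0.1944]
tool_rot: [-2.403, -2.023, 0.002]
contact_force: [-0.7, -1.1, 0.8]
opening: 0.021
grip_force: 26.3
```

Request:
servo_tool(
  increments=[
    [[1.8, 0, 0, 0.2, 0], [1.8, 0, 0, 0.4, 0], [1.8, 0, 0, 0.6, 0], [1.8, 0, 0, 0.6, 0]],
  ],
)

```text
t: 18.3
tool_pos: [0.5658, 0.1086, 0.1898]
tool_rot: [2.402, 2.021, -0.0]
contact_force: [-1.1, -4.2, 4.9]
opening: 0.0207
grip_force: 27.9
```

Request:
servo_tool(
  increments=[
    [[1.8, 0, 0, 0.2, 0], [1.8, 0, 0, 0.4, 0], [1.8, 0, 0, 0.6, 0], [1.8, 0, 0, 0.6, 0]],
  ],
)

```text
t: 18.7
tool_pos: [0.5657, 0.1084, 0.1836]
tool_rot: [2.402, 2.021, -0.001]
contact_force: [-2.0, -5.3, 3.9]
opening: 0.021
grip_force: 29.6
```

```bash
python3 bar.py
python3 - <<'E'
from h import *
A=np.array([.530,-.0835]); u=np.array([np.cos(1.4),np.sin(1.4)]); n=np.array([u[1],-u[0]])
t=A+.197*u+.0036*n; plan([*t,.184],1.4-np.pi/2)
d=cam("wrist"); g=d["img"].mean(2)
for r in (188,196,204,212,225): print(r,"L"," ".join("%d"%x for x in g[r-1:r+2,262:304].mean(0)),"| R334"," ".join("%d"%x for x in g[r-1:r+2,334:380].mean(0)))
E
```

```text
[0.5658 0.1085 0.1836] 0.020764608058142467 29.59608882665634
[ 293  200   54  104 5231] [319.0554 250.9142] [0.5588 0.0636 0.022 ]
[306 339  27  12 324] [319.  344.5] [ 0.5393 -0.0482  0.022 ]
t 18.75 tcp [0.5658 0.1085 0.1836] q6 0.23367094441486777 
 [[ 0.1712  0.9852  0.0012]
 [ 0.9852 -0.1712 -0.002 ]
 [-0.0018  0.0015 -1.    ]]
shift cm [ 0.1752  0.0991 -0.0352]
turn -0.06930183590122851
188 L 212 196 154 120 118 119 119 119 119 119 119 119 119 108 92 90 89 88 94 103 107 108 114 119 120 119 119 119 119 119 119 120 121 121 121 121 122 122 124 124 123 122 | R334 119 121 122 123 123 123 122 121 120 120 121 122 121 121 120 120 120 120 120 120 120 121 115 102 91 89 88 88 88 89 89 102 163 205 207 206 206 206 206 206 206 206 206 205 205 207
196 L 213 205 202 172 124 118 119 119 119 119 119 119 119 119 109 93 89 89 96 104 105 109 149 169 140 121 119 119 119 119 119 120 121 121 121 121 122 122 124 125 124 123 | R334 120 122 122 123 123 122 122 121 120 121 122 122 121 120 120 120 120 120 121 121 121 116 102 90 89 88 87 88 88 91 124 179 207 207 206 207 207 206 207 206 206 206 208 212 215 
[... 301 characters left out ...]
06 206 206 207 211 215 218 217 215 211
212 L 142 142 142 141 123 85 92 116 119 119 119 118 118 118 119 119 111 99 101 106 105 105 106 107 122 129 121 120 119 120 119 100 60 46 47 46 47 47 48 47 47 47 | R334 47 47 47 47 46 47 47 47 46 46 60 98 121 121 121 121 121 122 122 116 102 90 89 88 88 88 88 99 155 201 207 207 206 206 206 206 206 206 209 212 213 213 215 216 213 210
225 L 138 137 139 142 144 121 71 62 117 180 207 207 206 206 206 206 206 206 179 125 106 106 105 106 99 96 110 120 120 116 97 70 77 87 90 91 91 91 92 92 92 83 | R334 54 54 54 54 53 55 54 54 54 54 50 53 78 107 122 122 122 120 107 91 89 88 89 89 90 92 106 119 120 119 119 119 119 119 120 115 106 159 208 213 216 218 216 213 210 208
```

Request:
servo_tool(
  increments=[
    [[4.5, 0, 0, 0, 0], [4.5, 0, 0, 0, 0], [4.5, 0, 0, 0, 0], [4.5, 0, 0, 0, 0], [4.5, 0, 0, 0, 0]],
  ],
)

```text
t: 19.3
tool_pos: [0.5652, 0.1098, 0.1828]
tool_rot: [-2.403, -2.023, 0.0]
contact_force: [-0.6, -1.3, 0.0]
opening: 0.045
grip_force: 0.0
```

Request:
servo_tool(
  increments=[
    [[4.5, 0, 0, -4, 0], [4.5, 0, 0, -8, 0], [4.5, 0, 0, -13, 0], [4.5, 0, 0, -15, 0], [4.5, 0, 0, -15, 0]],
  ],
)

```text
t: 19.8
tool_pos: [0.567, 0.1098, 0.3385]
tool_rot: [2.399, 2.02, 0.012]
contact_force: [-0.6, 0.0, 1.0]
opening: 0.0448
grip_force: 0.0
```

Run:
```python
from h import *
A=np.array([.530,-.0835]); u=np.array([np.cos(1.4),np.sin(1.4)]); n=np.array([u[1],-u[0]])
print("t",ctrl.get_obs()["t"])
for c in("wrist","side","top"):
    d=cam(c); save(d,"end_"+c+".png"); hsv=cv2.cvtColor(d["img"],cv2.COLOR_RGB2HSV)
    for nm,lo,hi in(("blue",(105,90,30),(132,255,255)),("clay",(5,50,90),(20,150,255))):
        m=cv2.inRange(hsv,lo,hi); k,_,st,ce=cv2.connectedComponentsWithStats(m)
        for i in range(1,k):
            if st[i,4]>12:
                p=onz(d,*ce[i],.06)[:2]-A
                if np.hypot(*p)<.32: print(c,nm,st[i],ce[i].round(1),"s,l",p@u,p@n)
print("expected under_outlet side",proj(cam("side"),[*(A+.078*u),.05]))
```

```text
t 19.8
wrist blue [297 261   2   9  15] [297.6 265.2] s,l 0.0878581681991879 -0.023944636512963444
wrist blue [305 269  22   4  70] [315.2 270.9] s,l 0.07894427929623465 0.0011905770110522806
wrist blue [303 282  24   9 149] [313.8 285.1] s,l 0.05658111441242837 -0.0008898475209269657
wrist clay [245 237  11  26 165] [249.9 249.4] s,l 0.11202602111743151 -0.09046144543447539
wrist clay [306 288  16   9  85] [313.8 292. ] s,l 0.045385892214867087 -0.001047968554527461
wrist clay [345 313  23   9 109] [358.6 318.5] s,l 0.0009518420968452745 0.06626858514350331
wrist clay [272 315  17   7  64] [278.4 319.2] s,l 0.00045638968413688925 -0.05447424257154012
side blue [318 240   9  13  63] [323.3 247.2] s,l 0.07543022273302998 -0.0140605292748697
side blue [310 254  13   7  65] [316.8 257.2] s,l 0.11509644716878716 -0.006048028385897273
top blue [323 231  17  16 142] [331.5 239.8] s,l 0.07991349738084672 -0.002864177484666849
top clay [288 144  18 105 570] [296.2 188.8] s,l 0.20595157138490436 0.1326158828688096
top clay [354 206  19  23 266] [362.2 215.6] s,l 0.001969363065404907 0.08124378605077587
top clay [248 234  35  21 200] [265.4 244.2] s,l 0.26778983377055393 -0.04443310017259894
top clay [285 236   8  10  24] [288.3 240.7] s,l 0.20361607179991653 -0.02428801784505377
top clay [403 244   7  14  49] [405.8 250.7] s,l -0.13612928921255696 -0.002506375395376289
top clay [278 247  12   8  33] [282.9 250.3] s,l 0.21468885162750012 -0.05439724363503641
top clay [424 255   9  10  63] [427.9 259.4] s,l -0.20159941971004544 -0.01807439847143681
top clay [345 258  18  22 263] [354.2 270.2] s,l 0.002735651699215273 -0.08046282763830588
top clay [312 268  14   8  51] [319.  271.5] s,l 0.10197095255582038 -0.09925887411946455
expected under_outlet side (np.float64(318.02187883170535), np.float64(249.42889585397853))
```

Request:
servo_tool(
  increments=[
    [[4.5, -4, 0, 0, 0], [4.5, -8, 0, 0, 0], [4.5, -12, 0, 0, 0], [4.5, -12, 0, 0, 0], [4.5, -12, 0, 0, 0]],
  ],
)

```text
t: 20.5
tool_pos: [0.5441, -0.0091, 0.3309]
tool_rot: [-2.403, -2.019, 0.003]
contact_force: [-0.4, 0.2, -0.3]
opening: 0.0451
grip_force: 0.0
```

Run:
```python
from h import *
A=np.array([.530,-.0835]); u=np.array([np.cos(1.4),np.sin(1.4)]); n=np.array([u[1],-u[0]])
d=cam("wrist"); hsv=cv2.cvtColor(d["img"],cv2.COLOR_RGB2HSV)
for nm,lo,hi in(("blue",(105,90,30),(132,255,255)),("clay",(5,50,90),(20,150,255))):
    m=cv2.inRange(hsv,lo,hi); k,_,st,ce=cv2.connectedComponentsWithStats(m)
    for i in range(1,k):
        if st[i,4]>12:
            x,y,w,h=st[i,:4]
            f=lambda c,r,z:(lambda p:(round(p@u,3),round(p@n,3)))(onz(d,c,r,z)[:2]-A)
            if abs(f(*ce[i],.06)[1])<.04: print(nm,st[i],ce[i].round(1),"top",f(ce[i][0],y,.065),"bot",f(ce[i][0],y+h,.065))
g=d["img"]
for r in range(130,260,5): print(r,[tuple(int(v) for v in g[r,c]) for c in (312,319,326)])
```

```text
blue [299 176  36  35 871] [317.9 192. ] top (np.float64(0.095), np.float64(-0.0)) bot (np.float64(0.049), np.float64(-0.001))
clay [309 207  17  11 109] [317.1 211.7] top (np.float64(0.054), np.float64(-0.002)) bot (np.float64(0.039), np.float64(-0.002))
clay [290 383  18  14  98] [299.6 391.6] top (np.float64(-0.227), np.float64(-0.03)) bot (np.float64(-0.254), np.float64(-0.031))
130 [(112, 113, 117), (108, 108, 112), (110, 110, 114)]
135 [(185, 186, 194), (180, 183, 189), (152, 153, 159)]
140 [(193, 194, 202), (187, 189, 195), (190, 192, 199)]
145 [(192, 193, 201), (187, 190, 195), (191, 191, 199)]
150 [(192, 193, 200), (187, 190, 196), (191, 192, 200)]
155 [(191, 192, 199), (188, 190, 197), (191, 192, 199)]
160 [(46, 72, 60), (45, 71, 59), (46, 71, 60)]
165 [(71, 112, 94), (71, 112, 95), (71, 114, 95)]
170 [(88, 120, 105), (87, 119, 106), (81, 117, 102)]
175 [(192, 193, 199), (190, 191, 199), (194, 195, 202)]
180 [(30, 58, 145), (22, 41, 100), (24, 42, 99)]
185 [(30, 57, 142), (22, 40, 95), (26, 43, 101)]
190 [(24, 42, 99), (19, 36, 85), (24, 41, 100)]
195 [(22, 41, 99), (23, 41, 99), (21, 40, 99)]
200 [(24, 42, 100), (22, 42, 99), (24, 42, 99)]
205 [(24, 42, 99), (21, 40, 99), (28, 42, 99)]
210 [(119, 103, 93), (125, 108, 92), (91, 84, 89)]
215 [(126, 109, 93), (99, 95, 102), (141, 139, 138)]
220 [(95, 94, 93), (122, 122, 122), (140, 138, 137)]
225 [(98, 97, 96), (96, 97, 100), (96, 96, 100)]
230 [(132, 131, 131), (97, 98, 102), (96, 96, 99)]
235 [(96, 97, 100), (96, 97, 101), (97, 97, 101)]
240 [(180, 181, 189), (192, 194, 200), (192, 194, 201)]
245 [(186, 187, 194), (134, 135, 141), (192, 195, 201)]
250 [(129, 131, 135), (132, 133, 137), (132, 133, 138)]
255 [(132, 133, 138), (20, 21, 21), (33, 33, 34)]
```

```bash
python3 -c "
from station import ctrl
print(ctrl.finish_job())"
```

```text
the job is handed in; nothing more can be done
None
```

I pumped the carousel until the blue pocket stood under the outlet, put the handle back at its rest stop, dropped the blue bar down the chute into the blue pocket, and handed the job in at about 20.5 s. The last camera checks showed the bar lying in the pocket, but I got no verdict back from the judging.

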